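# Hold a coil spring compressed at the mark of a lever spring tester

## Robot

A 7-joint arm with a two-finger parallel gripper is mounted at the origin on the work surface. World frame = base frame: x ahead of the robot, y to its left, z up, the work surface at z = 0. Lengths are in m, angles in rad, forces in N, time in s.
With the tool pointing down it reaches from about 0.4 to 0.85 m from the base axis. Payload 10.4 kg.
Tool frame: the origin (TCP) lies on the front face of the gripper's body, between the roots of the fingers; the fingertips stand 73 mm ahead of it and the grasp point (between the pads) lies 54 mm ahead of it; z points along the fingers, y is the line along which they close (so a half turn about z gives the same grasp; the last joint's range is limited). The gripper opens to 85 mm and grips with 20 to 120 N. Pads are 22 mm wide; open, the fingers measure 114 mm over their backs; the gripper's body (76 mm by 85 mm) begins 54 mm behind the grasp point. The pads swing forward as they close: fully open they stand 13 mm farther back than shut.
Start: joints at [-1.347, 0.332, -0.065, 1.46, 0.022, 1.35, -0.088], TCP at [0.153, 0.606, 0.304] pointing down, gripper open.
Joint ranges: [-2.6, 2.6], [-0.5, 2.12], [-1.47, 1.34], [0.16, 2.42], [-1.27, 4.41], [0.06, 2.06], [-2.6, 2.6]. Speed limits (rad/s): [2.22, 2.22, 2.79, 2.79, 3.14, 3.14, 3.14].

## Interface

Orientations are given as a unit quaternion [x, y, z, w].
In Python, from workcell import manip gives the robot as it stands.
- The arm moves only by the shell command python3 -m jog 'ROWS' [FORCE]. ROWS is JSON, a list of rows, each an object with "grip": the gripper command: -1 is fully open, 1 is shut, values between are in proportion; "slide": the shift along the tool's x, y, z in cm, a list of three; "yaw": the turn about the tool's z in rad. A call has 1 to 8 rows; each row shifts and turns the commanded pose from where the row before left it, along the tool's axes as they then stand; what a row does not reach is not made up. A row lasts 1/10 s, in which the tool goes at most 50 mm and 8.59 degrees, less where a joint would pass 70% of its speed; a pose out of reach is approached as far as the arm can. A call with a gripper value outside its range is refused whole. The fingers move at their own pace and stop on an object; FORCE is the grip in N (left out, the last holds). Time passes only in rows, so rows that do not move let the fingers close. It gives the time, the measured TCP pose, the force, the opening and the grip force at its end, in the units of the state.
- manip.get_obs(): the state, without advancing time (a new reading comes with each control period).
- manip.camera(name): name is "side" or "top" or "wrist"; returns the picture (480x640x3 uint8, blue, green, red); there is no depth.
- manip.calibration(name): a dict with "vfov" (degrees; the focal length in pixels is half the picture's height over the tangent of half this angle, whatever the lens; pixels are square), "cx", "cy" (the principal point, pixels), "camera_from_world" (4x4, takes a point from world to camera coordinates). Camera axes: x right, y down, z forward; pixel columns grow to the right and rows downward; lengths in m; the calibration is good to about 2 mm. The wrist camera is an equidistant fisheye: a pixel r from the principal point sees the ray r / f radians off the axis. A picture is of the moment at which its call begins: read the wrist's pose just before it. calibration takes no time and is no camera call; for the wrist camera it gives the pose at the moment of the call.
- manip.hand_in(): hands the job in; it is judged then, once.
Trained networks look in the newest picture that a camera, given by its name, has taken for a name from the list of things; names that differ only in an ending like _2 or _b are one class to them, and where a whole thing is asked for, a point or a joint stands for the part that bears it (a point fixed in the world has none). Each returns a list of dicts, best first, with "conf" (0 to 1); they miss things now and then, are a little off and sometimes report something else, mostly with a low value. They report only what shows in the picture. A call takes as long as a camera call.
- manip.masks_of(thing, camera): "region" (480x640 bool, what is visible of it) and "centre" ([column, row] in pixels, amid what is visible of it).
The state is a dict: "clock": time; "joint_pos": joint angles; "joint_velocities": joint speeds; "tau": joint torques, N m; "position": TCP position; "ee_rot": TCP orientation; "ft_force": force on the tool from outside, world axes, zero at the start; "torque": the same for the moment, N m; "grip_width": opening from 0.0 (shut) to 1.0 (fully open); "grasp_force": force on a finger pad.
Only numpy, scipy, OpenCV 4.12 (cv2) and the standard library are available. Lean on these libraries where they do the work, as an engineer would, in place of code of your own. Each camera call takes 0.05 s, during which the arm holds its last target. There are 200 camera calls.

## Task

Check the coil spring in the olive lever tester: pull the yellow transport lock knob back until it is against its end stop, then press the black pad of the spring-loaded lever down with the fingers until the lever's black pointer stands on the orange mark, and hold it there for the reading. The program finishes while the fingers are still holding the lever down at the mark. Never run the lever down to its bottom stop, do not shift the orange mark, and leave the loose parts around alone.

Things in the scene. Friction and masses are not known exactly. Their poses are not given: they have to be found in the camera images.
- tester: olive steel spring tester, fixed to the bench, its place and turn differ each time. Origin: on the bench surface, below the lever's middle; z up, x away from the robot at yaw 0, y along the lever from hinge to pad. Base plate 12 mm thick, from x -160 to +100 and y -150 to +210 mm. The spring under test sits under the lever
- lever_hinge (a point): hinge axis of the lever (along the tester's x), at tester (0, -70, 115) mm
- lever (a joint): angle of the lever, rad: 0 = up at rest (arm rises 0.35 rad above level from hinge to pad), grows as the pad is pressed down, level at 0.35, bottom stop 0.70 (keep under 0.66). Spring-loaded: it returns by itself when let go; about 4 N on the pad starts it, about 6.5 N at 0.25 and 9 N at 0.5. While the lock bolt is under it, it can move only a few hundredths
- lever_pad (a point): centre of the flat top of the black pad at the lever's free end, 200 mm from the hinge along the arm and 11 mm above the arm's centre line. Pad 36 mm wide (tester x), 70 mm long, 22 mm thick, turning with the lever; at rest about 194 mm above the bench
- pointer_tip (a point): point on the lever's black pointer, 118 mm from the hinge (its very end), at tester x = +42 mm. The pointer is fixed square to the lever's arm, points upwards and sweeps towards the pad's side as the lever goes down
- mark_center (a point): centre of the orange mark on the scale, 118 mm from the hinge axis, at tester x = +42 mm. The scale is a white plate 120 mm wide, 175 to 225 mm above the bench, on the lever's far side (tester x 30 to 34, y -130 to -10 mm), face to +x. The mark is a tab 14 mm wide (along the pointer's sweep) that stands up over the scale plate's rim, its top about 257 mm above the bench
- mark (a joint): where the orange mark is set, rad: the value of joint lever at which the pointer stands on the middle of the mark (0.25 to 0.50, differs each time). Stiff clip, to be left alone
- lock (a joint): travel of the transport lock, m: starts at 0 to 0.012, the bolt under the lever blocking it; 0.045 = pulled back against its end stop, lever free. Slides along the tester's -x with about 2 N friction, stays where left
- lock_grip (a point): point in the yellow lock knob to grip, 17 mm below the knob's top. The knob is 22 x 22 mm and 42 mm tall, on a 30 x 28 x 23 mm steel carriage (this point is 23.5 mm above the carriage's top) that runs on a 40 mm wide olive pedestal 119 mm high; at tester (-80, 30, 166) mm when the joint is 0. The end stop behind the carriage is 135 mm high
- cover: black round flanged cover, 260 mm across, lying flat; to be left alone. Origin: centre of its underside
- bar: red breaker bar with a steel head, 470 mm long, lying; to be left alone. Origin: centre of its underside
- screwdriver: screwdriver, lying; to be left alone. Origin: centre of its underside
- wrench: wrench, lying; to be left alone. Origin: centre of its underside
- can: blue can, 80 mm across, 100 mm tall, standing; to be left alone. Origin: centre of its underside
- spring_a: spare coil spring, 34 mm across, 45 mm tall, standing loose on the tester's base plate on its far side; to be left alone. Origin: centre of its underside
- spring_b: a second such spring, 50 to 85 mm from the first; to be left alone. Origin: centre of its underside

How it is judged:
On the way:
1. the transport lock is pulled back to its end stop, the lever still up (value of joint lock above 0.041 m and value of joint lever below 0.12 rad), for 0.2 s.
At the end, for the whole second after the job is handed in: the lock is within 4 mm of its end stop, the pointer stands on the orange mark (its tip within 7 mm of the mark's centre), the lever is still and the fingers are pressing it (more than 3 N) (value of joint lock above 0.041 m and distance between pointer_tip and mark_center below 0.007 m and velocity of joint lever between -0.05 and 0.05 rad/s and contact force between the fingers and lever above 3 N); the arm keeps its last pose, push and grip.
It fails at once if the lever is run down to its bottom stop (beyond 0.66 rad) (value of joint lever above 0.66 rad).
It fails at once if the orange mark is shifted by more than 4 mm (distance of mark_center from where it was at the start of the episode above 0.004 m).
It fails at once if a loose part is moved by more than 25 mm (distance of any of cover, bar, screwdriver, wrench, can, spring_a, spring_b from where it was at the start of the episode above 0.025 m).
It also fails if it takes over 45 s, if anything falls off the work surface, if the arm or the gripper's body presses on something with over 40 N, if the wrist force passes 120 N, or if a joint passes its speed limit or range.

## Working session

There is one attempt and no reset: what is moved stays moved. The work goes in short steps, Python scripts to look and compute and a shell command to move; the robot and the scene stay as the last step left them, time stands still between calls to the robot, and variables do not carry over. Pictures are saved under pics/ and viewed, at most 10 in all, crops included, and the job is handed in when it is done.

```bash
mkdir -p pics; cat > h.py <<'E'
from workcell import manip
import numpy as np, cv2
from scipy.spatial.transform import Rotation as R
def proj(c,P):
    P=np.atleast_2d(P); T=np.array(c["camera_from_world"]); q=P@T[:3,:3].T+T[:3,3]
    f=240/np.tan(np.radians(c["vfov"])/2)
    return np.c_[c["cx"]+f*q[:,0]/q[:,2], c["cy"]+f*q[:,1]/q[:,2]]
E
python3 - <<'E'
from h import *
o=manip.get_obs(); print(o)
for n in("side","top"):
    cv2.imwrite(f"pics/{n}0.png",manip.camera(n)); c=manip.calibration(n); T=np.array(c["camera_from_world"]);print(n,c["vfov"],c["cx"],c["cy"],(-T[:3,:3].T@T[:3,3]).round(3), T[2,:3].round(2))
    for t in("lock_grip","lever_pad","pointer_tip","mark_center","tester","spring_a","can","cover"):
        print(t,[(np.round(m["centre"]),round(m["conf"],2)) for m in manip.masks_of(t,n)[:3]])
E
```

```text
{'clock': 0.0, 'joint_pos': array([-1.3466218 ,  0.33286262, -0.06468922,  1.46098068,  0.0215837 ,
        1.34985664, -0.08854106]), 'joint_velocities': array([-0.00091267, -0.00020134,  0.00059673, -0.0001827 ,  0.00071613,
        0.00048495,  0.00049288]), 'tau': array([-7.30122756e-04, -6.25438857e+01,  4.87172522e-02, -3.91606843e+01,
        1.61314703e-02,  9.87664273e-03, -4.09017119e-06]), 'position': array([0.15260825, 0.60579723, 0.3031028 ]), 'ee_rot': array([ 1.23090769e-01,  9.92395165e-01, -7.03701714e-04, -6.04438769e-05]), 'ft_force': array([-0.16649933,  0.462397  ,  0.12803711]), 'torque': array([-0.0225147 , -0.00328019, -0.02914012]), 'grasp_force': 0.0, 'grip_width': 1.0011812951361876}
side 55.49735911434269 321.588968543826 238.67772018510743 [0.356 0.842 0.881] [ 0.13 -0.75 -0.64]
lock_grip [(array([311., 244.]), 0.96), (array([298., 279.]), 0.36)]
lever_pad [(array([277., 242.]), 0.83)]
pointer_tip [(array([276., 242.]), 0.97)]
mark_center [(array([278., 239.]), 0.52)]
tester [(array([299., 282.]), 0.8)]
spring_a [(array([254., 276.]), 0.77), (array([237., 295.]), 0.6)]
can [(array([203., 382.]), 0.61)]
cover [(array([248., 460.]), 0.76)]
top 44.78181830189724 327.862971456972 243.29207600596277 [2.950e-01 1.000e-03 1.709e+00] [ 0.13 -0.01 -0.99]
lock_grip [(array([319., 229.]), 0.56)]
lever_pad [(array([318., 205.]), 0.93)]
pointer_tip [(array([315., 200.]), 0.8)]
mark_center []
tester [(array([320., 224.]), 0.92)]
spring_a [(array([315., 177.]), 0.43)]
can [(array([197., 179.]), 0.94)]
cover [(array([138., 224.]), 0.64)]
```

```bash
python3 - <<'E'
import cv2
a=cv2.imread("pics/side0.png")[170:370,180:440]; b=cv2.imread("pics/top0.png")[110:310,220:420]
cv2.imwrite("pics/s1.png",cv2.resize(a,None,fx=3,fy=3,interpolation=cv2.INTER_CUBIC));cv2.imwrite("pics/t1.png",cv2.resize(b,None,fx=3,fy=3,interpolation=cv2.INTER_CUBIC))
E
```

```text
(no output)
```

View pics/s1.png

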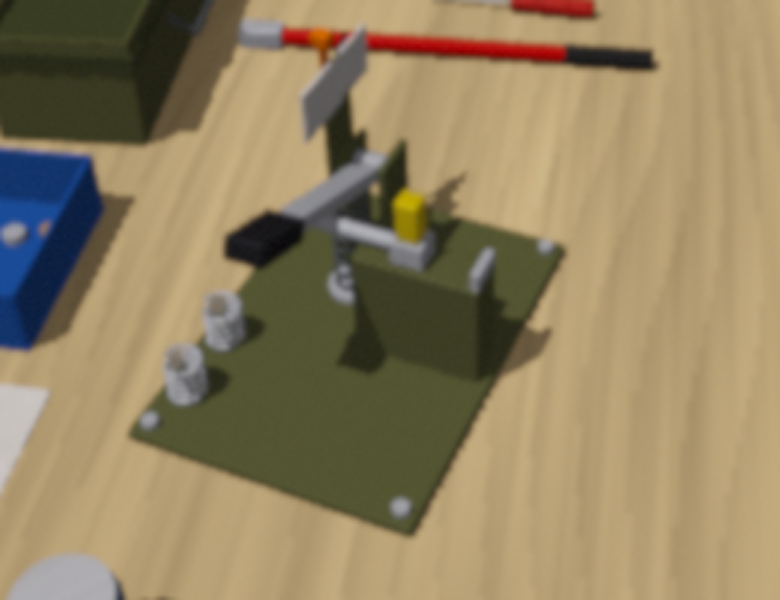

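View pics/t1.png

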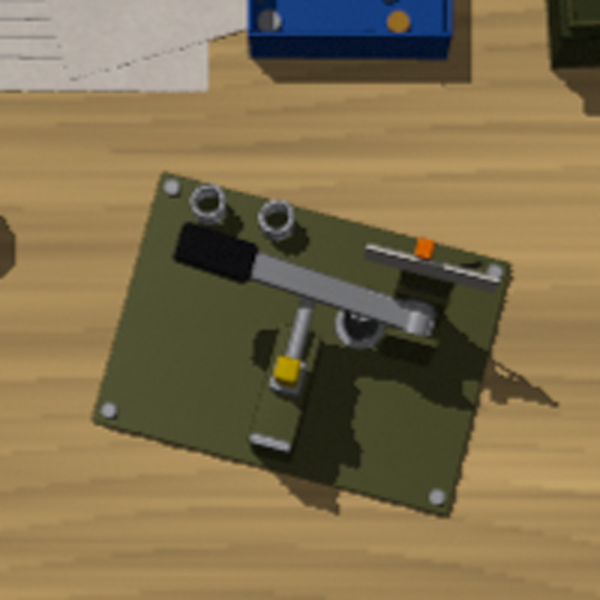

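View pics/top0.png

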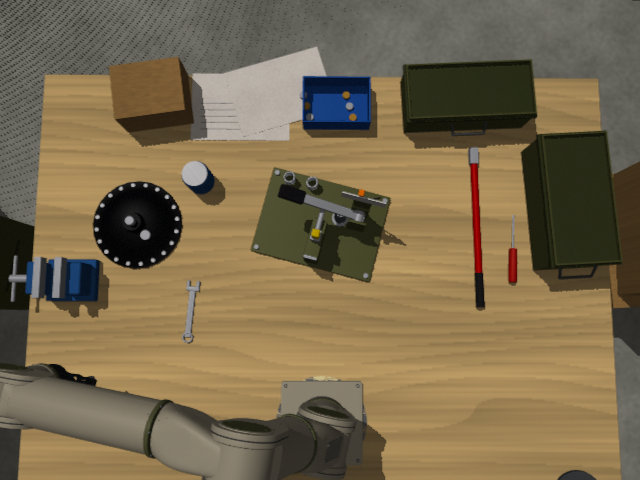

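```bash
cat >> h.py <<'E'
def t2w(p,P):
    c,s=np.cos(p[2]),np.sin(p[2]); P=np.atleast_2d(P).astype(float)
    return np.c_[p[0]+c*P[:,0]-s*P[:,1], p[1]+s*P[:,0]+c*P[:,1], P[:,2]]
E
python3 - <<'E'
from h import *
from scipy.optimize import least_squares
ct,cs=manip.calibration("top"),manip.calibration("side")
T=np.array([[447,517],[511,263],[163,172],[93,422],[288,364],[213,240]])/3+[220,110]
S=np.array([[410,535],[130,435],[565,248],[410,195]])/3+[180,170]
def f(p):
    l=p[3]
    kn=[-.08-l,.03,.183]
    e=.35; pad=[0,-.07+.2*np.cos(e)-.011*np.sin(e),.115+.2*np.sin(e)+.011*np.cos(e)]
    A=[[-.16,-.15,.012],[.1,-.15,.012],[.1,.21,.012],[-.16,.21,.012],kn,pad]
    B=[[-.16,.21,.012],[.1,.21,.012],[-.16,-.15,.012],kn]
    return np.r_[(proj(ct,t2w(p,A))-T).ravel(),(proj(cs,t2w(p,B))-S).ravel()]
r=least_squares(f,[.6,.05,-.25,.006]);print(r.x,r.fun.round(1))
p=r.x; np.save("p.npy",p)
# orange mark
for n,c in(("top",ct),("side",cs)):
    im=cv2.imread(f"pics/{n}0.png");h=cv2.cvtColor(im,cv2.COLOR_BGR2HSV)
    m=cv2.inRange(h,(5,180,120),(17,255,255));o=proj(c,t2w(p,[.042,-.07,.245]))[0].astype(int);z=m*0;z[o[1]-25:o[1]+25,o[0]-25:o[0]+25]=1
    ys,xs=np.nonzero(m*z);print(n,len(xs),xs.mean(),ys.mean(),xs.min(),xs.max(),ys.min(),ys.max())
    for q in(.25,.35,.5):
        e=.35-q;print(q,[proj(c,t2w(p,[.042,-.07-rr*np.sin(e),.115+rr*np.cos(e)]))[0].round(1) for rr in(.118,.142)])
o=manip.get_obs();M=R.from_quat(o["ee_rot"]).as_matrix()
g=t2w(p,[-.08-p[3],.03,.166+.054])[0];print("tcp goal",g,"slide cm",(M.T@(g-o["position"])*100).round(2))
ty=np.array([-np.sin(p[2]),np.cos(p[2]),0]);v=M.T@ty;print("yaw",np.arctan2(-v[0],v[1]))
E
```

```text
[ 0.58990011 -0.0313895  -0.25501851  0.00164507] [-0.3 -0.2 -0.1 -0.2 -1.  -0.4 -1.4 -0.1 -0.7  0.9  1.5  4.  -0.1 -1.2
 -2.  -1.3 -0.1 -1.6 -1.2  0.7]
top 37 360.97297297297297 192.16216216216216 358 364 189 195
0.25 [array([369.3, 194.7]), array([370.9, 192.9])]
0.35 [array([364.9, 193.5]), array([365.6, 191.5])]
0.5 [array([358.2, 191.8]), array([357.4, 189.5])]
side 68 287.97058823529414 183.08823529411765 276 310 180 189
0.25 [array([289.1, 183.8]), array([288.9, 175.4])]
0.35 [array([287. , 185.9]), array([286.3, 178. ])]
0.5 [array([283.9, 189.9]), array([282.5, 182.8])]
tcp goal [0.51846346 0.01823631 0.22      ] slide cm [-49.83 -48.07   8.39]
yaw 0.008288936324974029
```

```bash
python3 -m jog '[{"grip":-1,"slide":[-3,-3,0],"yaw":0},{"grip":-1,"slide":[-3,-3,0],"yaw":0},{"grip":-1,"slide":[-3,-3,0],"yaw":0},{"grip":-1,"slide":[-3,-3,0],"yaw":0},{"grip":-1,"slide":[-3,-3,0],"yaw":0},{"grip":-1,"slide":[-3,-3,0],"yaw":0},{"grip":-1,"slide":[-3,-3,0],"yaw":0},{"grip":-1,"slide":[-3,-3,0],"yaw":0}]' 40
python3 -m jog '[{"grip":-1,"slide":[-3,-3,0],"yaw":0},{"grip":-1,"slide":[-3,-3,0],"yaw":0},{"grip":-1,"slide":[-3,-3,0],"yaw":0},{"grip":-1,"slide":[-3,-3,0],"yaw":0},{"grip":-1,"slide":[-3,-2,0],"yaw":0},{"grip":-1,"slide":[-2,-1,0],"yaw":0},{"grip":-1,"slide":[0,0,0],"yaw":0},{"grip":-1,"slide":[0,0,0],"yaw":0}]'
cat > goal.py <<'E'
from h import *
p=np.load("p.npy")
def to(P):
    o=manip.get_obs();M=R.from_quat(o["ee_rot"]).as_matrix()
    g=t2w(p,P)[0];v=M.T@[-np.sin(p[2]),np.cos(p[2]),0]
    print("slide cm",(M.T@(g-o["position"])*100).round(2),"yaw",np.arctan2(-v[0],v[1]).round(4),"down",M[:,2].round(3),"F",o["ft_force"].round(1),o["clock"])
E
python3 -c "
from goal import *
to([-.08-p[3],.03,.22])"
```

```text
clock: 1.7
position: [0.3274, 0.3131, 0.3042]
ee_rot: [0.123, 0.992, 0.0, 0.0]
ft_force: [0.6, 0.6, 1.5]
grip_width: 1.003
grasp_force: 0.0
clock: 2.5
position: [0.4549, 0.1278, 0.3039]
ee_rot: [0.123, 0.992, 0.0, -0.0]
ft_force: [-0.2, 0.2, 0.7]
grip_width: 1.003
grasp_force: 0.0
slide cm [-8.85 -9.07  8.38] yaw 0.0075 down [-0.  0. -1.] F [-0.2  0.2  0.7] 2.5
```

```bash
python3 -m jog '[{"grip":-1,"slide":[-3,-3,0],"yaw":0.0075},{"grip":-1,"slide":[-3,-3,1],"yaw":0},{"grip":-1,"slide":[-2.8,-3,1],"yaw":0},{"grip":-1,"slide":[0,0,0],"yaw":0},{"grip":-1,"slide":[0,0,0],"yaw":0}]'
python3 - <<'E'
from goal import *
to([-.08-p[3],.03,.22])
def pf(c,P):
    T=np.array(c["camera_from_world"]); q=T[:3,:3]@P+T[:3,3]; f=240/np.tan(np.radians(c["vfov"])/2)
    th=np.arctan2(np.hypot(q[0],q[1]),q[2]);ph=np.arctan2(q[1],q[0]);return [c["cx"]+f*th*np.cos(ph),c["cy"]+f*th*np.sin(ph)]
c=manip.calibration("wrist");im=manip.camera("wrist")
for m in manip.masks_of("lock_grip","wrist")[:2]: print(m["centre"],m["conf"],m["region"].sum())
L=[t2w(p,x)[0] for x in([-.08-p[3],.03,.183],[-.08-p[3],.03,.166],[0,.114,.194],[.042,-.07,.257],[.1,-.15,.012],[.1,.21,.012],[-.16,.21,.012],[-.16,-.15,.012])]
for P in L:
    u=pf(c,P);print(np.round(u));cv2.circle(im,tuple(int(v) for v in u),3,(0,255,255),1)
cv2.imwrite("pics/w1.png",im)
E
```

```text
clock: 3.0
position: [0.5174, 0.0192, 0.2835]
ee_rot: [0.127, 0.992, 0.0, -0.001]
ft_force: [-0.2, 0.5, -0.4]
grip_width: 0.998
grasp_force: 0.0
slide cm [-0.13 -0.07  6.35] yaw 0.0006 down [-0.001  0.    -1.   ] F [-0.2  0.5 -0.4] 3.0
[320.6, 275.2] 0.58 4500
[322. 294.]
[322. 280.]
[457. 415.]
[151. 527.]
[173. 362.]
[471. 362.]
[505. 138.]
[139. 138.]
```

View pics/w1.png

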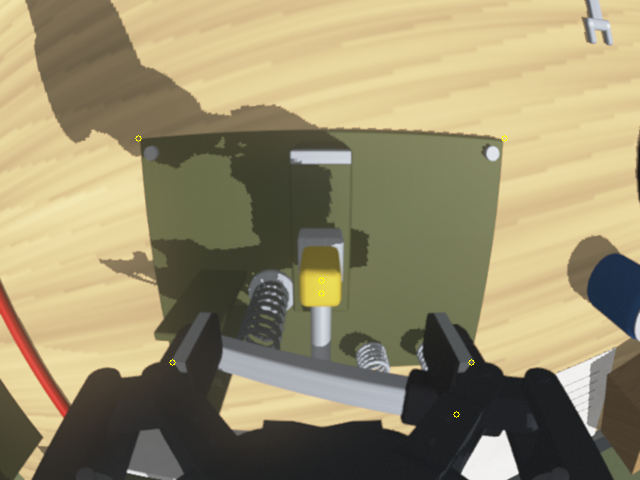

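The knob's top (321,292) lies within 2 px of the prediction (322,294), midway between the fingers. I'll go down and grip.

```bash
python3 -m jog '[{"grip":-1,"slide":[-0.1,0,2],"yaw":0},{"grip":-1,"slide":[0,0,2],"yaw":0},{"grip":-1,"slide":[0,0,2],"yaw":0},{"grip":-1,"slide":[0,0,0.3],"yaw":0},{"grip":0.2,"slide":[0,0,0],"yaw":0},{"grip":0.6,"slide":[0,0,0],"yaw":0},{"grip":1,"slide":[0,0,0],"yaw":0},{"grip":1,"slide":[0,0,0],"yaw":0}]' 40
python3 -m jog '[{"grip":1,"slide":[0,0,0],"yaw":0},{"grip":1,"slide":[0,0,0],"yaw":0},{"grip":1,"slide":[0,0,0],"yaw":0},{"grip":1,"slide":[0,0,0],"yaw":0}]'
```

```text
clock: 3.9
position: [0.5191, 0.0185, 0.2217]
ee_rot: [0.127, 0.992, 0.0, 0.001]
ft_force: [0.5, -0.2, -0.1]
grip_width: 0.329
grasp_force: 0.0
clock: 4.3
position: [0.5191, 0.0176, 0.2218]
ee_rot: [0.127, 0.992, -0.0, 0.0]
ft_force: [-2.2, -3.4, 5.8]
grip_width: 0.254
grasp_force: 40.3
```

```bash
python3 -m jog '[{"grip":1,"slide":[0.7,0,0],"yaw":0},{"grip":1,"slide":[0.7,0,0],"yaw":0},{"grip":1,"slide":[0.7,0,0],"yaw":0},{"grip":1,"slide":[0.7,0,0],"yaw":0},{"grip":1,"slide":[0.7,0,0],"yaw":0},{"grip":1,"slide":[0.4,0,0],"yaw":0},{"grip":1,"slide":[0,0,0],"yaw":0}]'
python3 -m jog '[{"grip":1,"slide":[0.2,0,0],"yaw":0},{"grip":1,"slide":[0.2,0,0],"yaw":0},{"grip":1,"slide":[0.2,0,0],"yaw":0},{"grip":1,"slide":[0,0,0],"yaw":0}]'
```

```text
clock: 5.0
position: [0.4808, 0.0276, 0.2217]
ee_rot: [0.127, 0.992, 0.0, 0.0]
ft_force: [-3.0, -5.5, 9.0]
grip_width: 0.253
grasp_force: 40.6
clock: 5.4
position: [0.478, 0.0283, 0.2219]
ee_rot: [0.128, 0.992, -0.0, 0.004]
ft_force: [20.0, -6.4, -10.4]
grip_width: 0.251
grasp_force: 40.5
```

```bash
python3 -m jog '[{"grip":0,"slide":[0,0,0],"yaw":0},{"grip":-0.3,"slide":[0,0,0],"yaw":0},{"grip":-0.3,"slide":[0,0,0],"yaw":0},{"grip":-0.3,"slide":[-0.2,0,0],"yaw":0},{"grip":-0.3,"slide":[0,0,-2],"yaw":0},{"grip":-0.3,"slide":[0,0,-3],"yaw":0},{"grip":0.5,"slide":[0,0,-3],"yaw":0},{"grip":1,"slide":[0,0,-3],"yaw":0}]'
python3 - <<'E'
from goal import *
a=manip.camera("side");cs=manip.calibration("side")
np.save("side1.npy",a)
for l in(0,.0016,.041,.045):
    print(l,proj(cs,t2w(p,[-.08-l,.03,.166]))[0].round(1))
print([(m["centre"],m["conf"]) for m in manip.masks_of("lock_grip","side")[:1]])
cv2.imwrite("pics/s2.png",cv2.resize(a[160:300,220:400],None,fx=4,fy=4,interpolation=cv2.INTER_CUBIC))
to([0,.114,.3])
E
```

```text
clock: 6.2
position: [0.4769, 0.0292, 0.332]
ee_rot: [0.127, 0.992, 0.0, -0.0]
ft_force: [1.0, 0.9, -0.8]
grip_width: 0.315
grasp_force: 0.0
0 [315.1 241. ]
0.0016 [315.7 241.1]
0.041 [330.7 245.2]
0.045 [332.2 245.6]
[([324.4, 251.0], 0.73)]
slide cm [-12.31   8.31   3.55] yaw 0.0008 down [ 0.005  0.002 -1.   ] F [-0.3  0.2 -0.8] 6.3
```

View pics/s2.png

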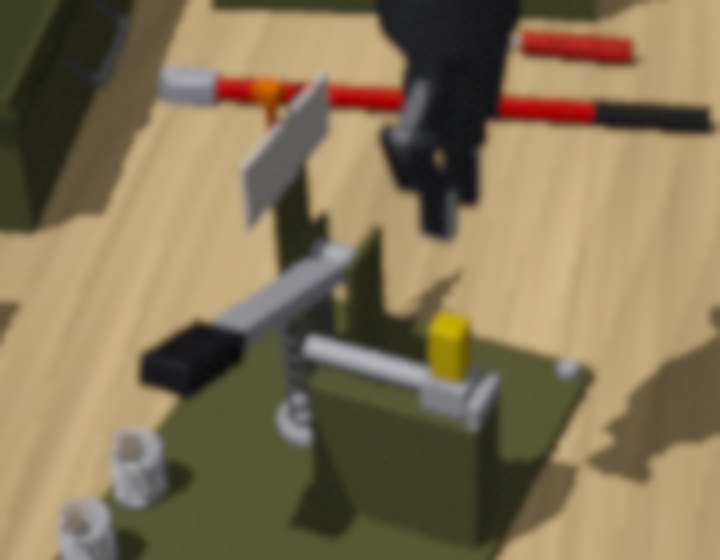

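The carriage sits against the end-stop plate at (470,400) in the crop and the lever is still up. Next, the camera offset and wrist range for the pressing pose.

```bash
python3 - <<'E'
from goal import *
o=manip.get_obs();print(o["joint_pos"].round(2))
T=np.array(manip.calibration("wrist")["camera_from_world"]);C=-T[:3,:3].T@T[:3,3];M=R.from_quat(o["ee_rot"]).as_matrix()
print("cam in tool",(M.T@(C-o["position"])).round(3),"axis",(M.T@T[2,:3]).round(2))
E
```

```text
[-0.7  -0.04  0.53  1.81  0.02  1.36  1.15]
cam in tool [ 0.083 -0.    -0.069] axis [-0.32 -0.    0.95]
```

```bash
python3 -m jog '[{"grip":1,"slide":[-2.5,1.8,0],"yaw":0},{"grip":1,"slide":[-2.5,1.8,0],"yaw":0},{"grip":1,"slide":[-2.5,1.8,0],"yaw":0},{"grip":1,"slide":[-2.5,1.8,0],"yaw":0},{"grip":1,"slide":[-2.2,1.8,0],"yaw":0},{"grip":1,"slide":[0,0,0],"yaw":0},{"grip":1,"slide":[0,0,0],"yaw":0}]'
cat >> goal.py <<'E'
def pf(c,P):
    T=np.array(c["camera_from_world"]); q=T[:3,:3]@P+T[:3,3]; f=240/np.tan(np.radians(c["vfov"])/2)
    th=np.arctan2(np.hypot(q[0],q[1]),q[2]);ph=np.arctan2(q[1],q[0]);return np.array([c["cx"]+f*th*np.cos(ph),c["cy"]+f*th*np.sin(ph)])
def tip(q,r=.118,x=.042): e=.35-q; return t2w(p,[x,-.07-r*np.sin(e),.115+r*np.cos(e)])[0]
E
python3 - <<'E'
from goal import *
to([0,.122,.3])
c=manip.calibration("wrist");im=manip.camera("wrist");print(c["vfov"],c["cx"],c["cy"])
for q in(0,.25,.35,.43,.5): print(q,pf(c,tip(q)).round(1),pf(c,tip(q,.142)).round(1))
for n in("mark_center","pointer_tip"): print([(m["centre"],m["conf"]) for m in manip.masks_of(n,"wrist")[:2]])
cv2.imwrite("pics/w2.png",im)
E
```

```text
clock: 7.0
position: [0.6178, 0.0856, 0.3296]
ee_rot: [0.127, 0.992, -0.001, -0.001]
ft_force: [-0.5, -0.2, -0.5]
grip_width: 0.004
grasp_force: 0.0
slide cm [-0.25  0.18  2.96] yaw 0.0008 down [-0.002 -0.001 -1.   ] F [-0.5 -0.2 -0.5] 7.0
65.70646984690485 322.06852766616737 243.4508717910307
0 [ 14. 331.] [-10.4 344.7]
0.25 [ 33.8 340.1] [ 12.1 357.7]
0.35 [ 44.6 342.6] [ 25.  361.5]
0.43 [ 54.3 343.9] [ 36.9 363.8]
0.5 [ 63.7 344.6] [ 48.5 365.1]
[([38.0, 345.8], 0.9), ([271.1, 253.8], 0.68)]
[([272.3, 255.1], 0.78), ([197.6, 90.8], 0.67)]
```

View pics/w2.png

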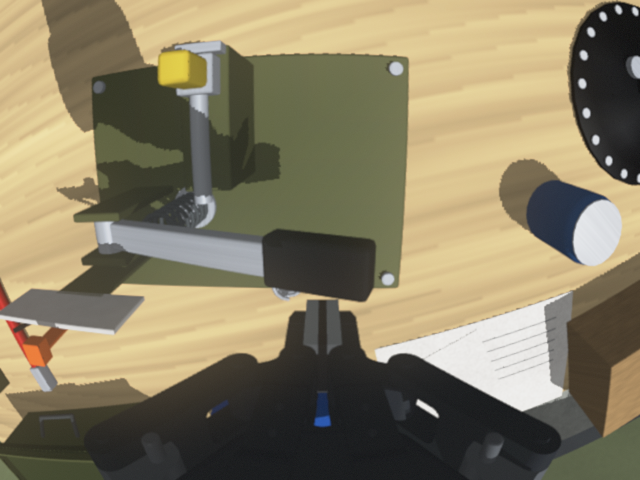

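```bash
python3 - <<'E'
from goal import *
c=manip.calibration("wrist");im=cv2.imread("pics/w2.png")
for P in([.03,-.01,.175],[.03,-.01,.225],[.034,-.01,.225],[.03,-.13,.225],[.1,.21,.012],[-.16,.21,.012],[-.16,-.15,.012]): print(P,pf(c,t2w(p,P)[0]).round(1))
print("rim at mark", [pf(c,t2w(p,[.034,y,.225])[0]).round(1) for y in(-.08,-.06)])
for q in(.35,.4,.45,.5): print(q,[pf(c,tip(q,r,x)).round(0) for r in(.118,.142) for x in (.039,.045)])
m=cv2.inRange(cv2.cvtColor(im,cv2.COLOR_BGR2HSV),(6,150,80),(18,255,255))[300:400,0:90]
ct=cv2.findContours(m,0,2)[0]; k=max(ct,key=cv2.contourArea);print((cv2.minAreaRect(k)),cv2.boundingRect(k))
cv2.imwrite("pics/c.png",cv2.resize(im[270:400,0:160],None,fx=5,fy=4,interpolation=cv2.INTER_CUBIC))
E
```

```text
[0.03, -0.01, 0.175] [146.4 294.8]
[0.03, -0.01, 0.225] [115.3 329.6]
[0.034, -0.01, 0.225] [116.8 335. ]
[0.03, -0.13, 0.225] [ -3.9 313.9]
[0.1, 0.21, 0.012] [399.6 287.5]
[-0.16, 0.21, 0.012] [409.6  55.6]
[-0.16, -0.15, 0.012] [90.8 76.5]
rim at mark [array([ 39.3, 325.3]), array([ 59. , 328.1])]
0.35 [array([ 45., 339.]), array([ 47., 346.]), array([ 25., 357.]), array([ 28., 365.])]
0.4 [array([ 51., 339.]), array([ 53., 347.]), array([ 32., 359.]), array([ 36., 367.])]
0.45 [array([ 57., 340.]), array([ 60., 348.]), array([ 40., 360.]), array([ 44., 368.])]
0.5 [array([ 64., 340.]), array([ 67., 348.]), array([ 49., 361.]), array([ 52., 369.])]
((40.12844467163086, 43.26146697998047), (31.22286033630371, 46.935882568359375), 28.300758361816406) (22, 29, 44, 37)
```

View pics/c.png

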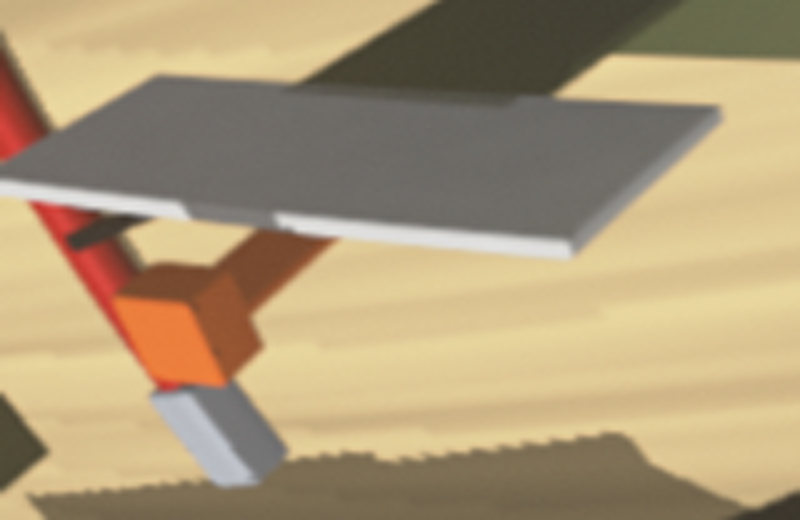

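The pointer's tip is at (15,330) against a predicted (14,331), so the pose is good. The mark's tab top centre is near (34,355), which gives a mark at about 0.42 rad. Now I'll press.

```bash
python3 -m jog '[{"grip":1,"slide":[-0.2,0.2,2],"yaw":0},{"grip":1,"slide":[0,0,2],"yaw":0},{"grip":1,"slide":[0,0,1],"yaw":0},{"grip":1,"slide":[0,0,1],"yaw":0},{"grip":1,"slide":[0,0,1],"yaw":0},{"grip":1,"slide":[0,0,1],"yaw":0},{"grip":1,"slide":[0,0,1],"yaw":0},{"grip":1,"slide":[0,0,0],"yaw":0}]'
python3 -m jog '[{"grip":1,"slide":[0,0,1],"yaw":0},{"grip":1,"slide":[0,0,1],"yaw":0},{"grip":1,"slide":[0,0,1],"yaw":0},{"grip":1,"slide":[0,0,0],"yaw":0},{"grip":1,"slide":[0,0,0],"yaw":0}]'
python3 -c "
from goal import *
to([0,.122,.185])"
```

```text
clock: 7.95
position: [0.6207, 0.0875, 0.2409]
ee_rot: [0.127, 0.992, 0.0, 0.001]
ft_force: [0.8, 1.3, 5.1]
grip_width: 0.001
grasp_force: 2.6
clock: 8.45
position: [0.6209, 0.0877, 0.2123]
ee_rot: [0.127, 0.992, 0.001, 0.001]
ft_force: [-0.3, 3.6, 7.2]
grip_width: -0.003
grasp_force: 3.4
slide cm [-0.   -0.11  2.73] yaw 0.0013 down [ 0.002  0.001 -1.   ] F [-0.3  3.6  7.2] 8.45
```

```bash
python3 -m jog '[{"grip":1,"slide":[0,0,0.6],"yaw":0},{"grip":1,"slide":[0,0,0.6],"yaw":0},{"grip":1,"slide":[0,0,0.6],"yaw":0},{"grip":1,"slide":[0,0,0.6],"yaw":0},{"grip":1,"slide":[0,0,0],"yaw":0},{"grip":1,"slide":[0,0,0],"yaw":0}]'
python3 - <<'E'
from goal import *
to([0,.122,.185])
c=manip.calibration("wrist");w=manip.camera("wrist");s=manip.camera("side")
print(pf(c,tip(.42)).round(0))
z=lambda a,f:cv2.resize(a,None,fx=f,fy=f,interpolation=cv2.INTER_CUBIC)
b=z(s[160:250,250:330],5)
cv2.imwrite("pics/p1.png",np.hstack([b,np.vstack([z(w[240:465,0:175],2)])]))
cs=manip.calibration("side")
for q in(.36,.42,.48):print(q,[((proj(cs,tip(q,r))[0]-[250,160])*5).round() for r in(.09,.118,.142)])
E
```

```text
clock: 9.05
position: [0.6212, 0.0887, 0.1887]
ee_rot: [0.126, 0.992, 0.001, 0.001]
ft_force: [-0.2, 5.9, 8.0]
grip_width: -0.0
grasp_force: 4.3
slide cm [-0.   -0.21  0.37] yaw 0.002 down [ 0.003  0.003 -1.   ] F [-0.2  5.9  8. ] 9.05
[-88. 488.]
0.36 [array([188., 176.]), array([184., 131.]), array([180.,  91.])]
0.42 [array([183., 182.]), array([178., 138.]), array([173., 100.])]
0.48 [array([179., 188.]), array([171., 147.]), array([165., 110.])]
```

View pics/p1.png

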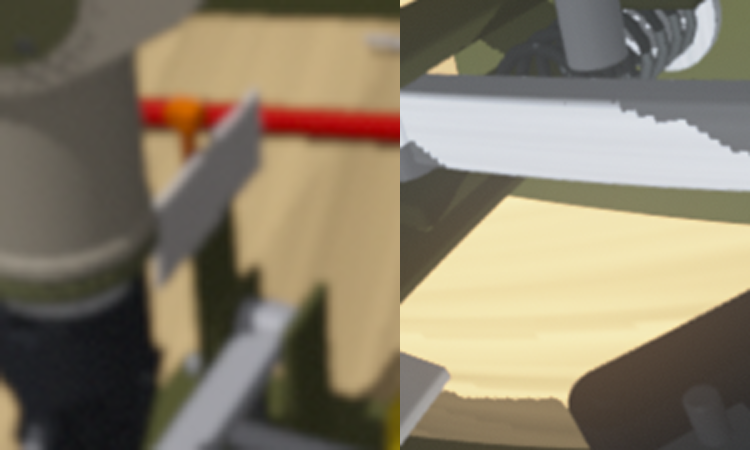

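```bash
python3 -m jog '[{"grip":1,"slide":[0,0,0.2],"yaw":0},{"grip":1,"slide":[0,0,0],"yaw":0},{"grip":1,"slide":[0,0,0],"yaw":0},{"grip":1,"slide":[0,0,0],"yaw":0}]'
python3 - <<'E'
from goal import *
t=manip.camera("top");c=manip.calibration("top")
for q in(.32,.42,.52):print(q,[((proj(c,tip(q,r))[0]-[330,170])*10).round() for r in(.06,.118,.142)])
cv2.imwrite("pics/p2.png",cv2.resize(t[170:220,330:400],None,fx=10,fy=10,interpolation=cv2.INTER_CUBIC))
E
```

```text
clock: 9.55
position: [0.6211, 0.0887, 0.1869]
ee_rot: [0.126, 0.992, 0.001, 0.001]
ft_force: [0.2, 6.6, 8.5]
grip_width: 0.004
grasp_force: 4.3
0.32 [array([339., 282.]), array([362., 238.]), array([372., 219.])]
0.42 [array([317., 276.]), array([318., 227.]), array([318., 205.])]
0.52 [array([296., 271.]), array([273., 217.]), array([264., 193.])]
```

View pics/p2.png

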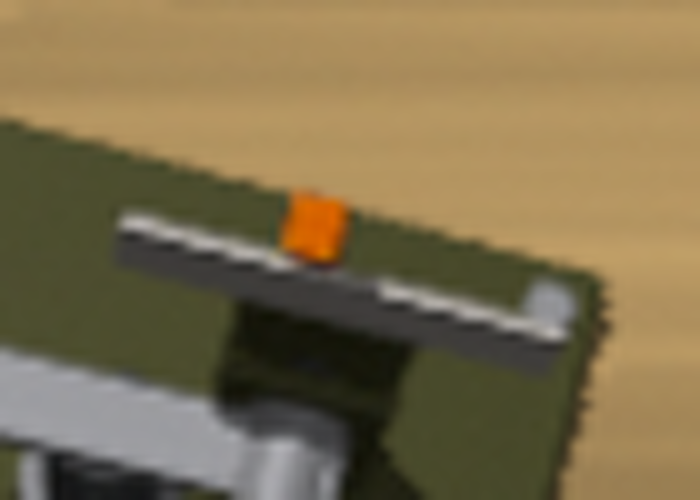

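The orange tab is at (317,228), which matches 0.42 rad. The pointer is hidden under it, and the fingers press with about 8.5 N.

```bash
python3 -c "
from workcell import manip
print(manip.hand_in())"
```

```text
the job is handed in; nothing more can be done
None
```

I handed the job in at about 9.6 s, with the lock pulled back to its end stop and the fingers holding the lever down with about 8.5 N, at about 0.417 rad against a mark at about 0.42 rad; both angles are my estimates, and the judge returned no verdict.

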